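# Check a casket's inside seam with a sprung probe

## Robot

A 6-joint arm with a two-finger parallel gripper is mounted at the origin on the work surface. World frame = base frame: x ahead of the robot, y to its left, z up, the work surface at z = 0. Lengths are in m, angles in rad, forces in N, time in s.
With the tool pointing down it reaches from about 0.35 to 0.775 m from the base axis. Payload 7.3 kg.
Tool frame: the origin (TCP) lies midway between the tips of the shut fingers; the grasp point (between the pads) lies 19 mm behind it (tcp_to_grasp is the distance from the TCP to the grasp point, in m); z points along the fingers, y is the line along which they close (so a half turn about z gives the same grasp; the last joint's range is limited). The gripper opens to 92 mm and grips with 3 to 60 N. Pads are 19 mm wide; open, the fingers measure 130 mm over their backs; the gripper's body (75 mm by 190 mm) begins 47 mm behind the grasp point.
Start: joints at [-1.482, 0.342, 1.524, -0, 1.275, -0.146], TCP at [0.122, -0.511, 0.227] pointing down, gripper open.
Joint ranges: [-2.53, 2.53], [-0.77, 2.02], [0.04, 2.7], [-1, 4.14], [0.28, 2.66], [-3.11, 3.11]. Speed limits (rad/s): [2.57, 2.57, 3.14, 3.14, 3.14, 3.14].

## Interface

Orientations are given as [roll, pitch, yaw] about the fixed x, y, z axes, in that order (R = Rz(yaw) Ry(pitch) Rx(roll)).
In Python, from cell import observe, read_camera, calibration, hand_in, tcp_to_grasp gives the robot as it stands.
- The arm moves only by the tool send_rows, never from a script. Its argument "targets" is a list of rows, each a list of 5 numbers: the opening, from 0 (shut) to 1 (fully open), then the shift along the world's x, y, z in m, then the turn about the world's z in rad. A call has 1 to 5 rows; each row shifts and turns the commanded pose from where the row before left it; what a row does not reach is not made up. A row lasts 1/10 s, in which the tool goes at most 50 mm and 8.59 degrees, less where a joint would pass 70% of its speed; a pose out of reach is approached as far as the arm can. A call is refused whole if a number of a shift passes 0.05 or a number of a turn 0.15, either way. A call with a gripper value outside its range is refused whole. The fingers move at their own pace and stop on an object; "grip_force" is the grip in N (left out, the last holds). Time passes only in rows, so rows that do not move let the fingers close. It gives the time, the measured TCP pose, the force, the opening and the grip force at its end, in the units of the state.
- observe(): the state, without advancing time (a new reading comes with each control period).
- read_camera(name): name is "scene" or "top" or "wrist"; returns (picture, depth): 420x560x3 uint8, red, green, blue; 420x560 float32, m along the optical axis (not along the pixel's ray), 0 where there is no reading.
- calibration(name): a dict with "intrinsics" (3x3 intrinsics, pixels), "world_to_cam" (4x4, takes a point from world to camera coordinates); the wrist camera has in their place "hand_eye" (4x4, takes a point from camera to tool coordinates, whose origin is the TCP and whose axes are the flange's). Camera axes: x right, y up, looking along -z (the intrinsics and any distortion apply to the point x, -y, -z); pixel columns grow to the right and rows downward; lengths in m; the calibration is good to about 2 mm. A picture is of the moment at which its call begins: read the wrist's pose just before it. calibration takes no time and is no camera call.
- hand_in(): hands the job in; it is judged then, once.
The state is a dict: "time": time; "qpos": joint angles; "qvel": joint speeds; "joint_efforts": joint torques, N m; "tool_pos": TCP position; "tool_rot": TCP orientation; "contact_force": force on the tool from outside, world axes, zero at the start; "torque": the same for the moment, N m; "opening": finger opening in m; "grip_force": force on a finger pad.
Only numpy, scipy, OpenCV 4.12 (cv2) and the standard library are available. Lean on these libraries where they do the work, as an engineer would, in place of code of your own. Each camera call takes 0.05 s, during which the arm holds its last target. There are 200 camera calls.

## Task

Check the solder seam of the silver casket wall clamped on the bench block: first turn the seam tester's dial until its pointer stands at the marker tab, and leave it there. Then take the probe from its rest and draw its sprung tip slowly (about 2 cm per second, never above 5) along the inside bottom corner under the curled-over top rim, in one pass from the closed end of the channel to its open end, with the tip lightly pressed in but never pushed to the end of its travel. Lay the probe back in its rest as it was, and do not disturb the other things on the bench.

Things in the scene. Friction and masses are not known exactly. Their poses are not given: they have to be found in the camera images.
- casket: Silver-coloured metal channel, 140 mm along y, clamped on a wooden block 130 x 170 x 50 mm (x, y, z); fixed. Origin: centre of the block's underside; z up. Open to -x. Floor top z = 53 mm; back wall's inner face x = +30; top rim overhangs the floor from there to x = +5, at z = 105 to 112. End plate inside y = +67 closes the +y end; the -y end is open. Two low clamps near the -x edge.
- seam_start (a point): Start of the seam (inside corner of floor and back wall), at the closed end: casket frame (30, 56, 53) mm. The ball touches both faces when its centre is 4 mm to -x of and 4 mm above the corner line. Under the rim an upright probe cannot reach it: tilt it 30 to 45 degrees from vertical, top leaning to the casket's -x.
- seam_end (a point): End of the seam, at the open end: point on the corner line, casket frame (30, -56, 53) mm.
- probe: Loose steel stylus 154 mm long, 0.1 to 0.19 kg. Origin: on its axis, where to grip; z axis along it from tip to top. Handle: square bar 18 x 18 mm, z = -32 to +33; then a nose of 5 mm radius to z = -95, then the thin sprung tip with a ball. It starts in its rest, leaning 35 degrees from vertical, top to the rest's -x. Grip it across the rest's y, fingers along its axis.
- probe_ball (a point): Centre of the ball (radius 4 mm) at the end of the probe; 115 mm from the probe's origin, along its -z, when the tip is not pressed.
- probe_tip (a joint): How far the sprung tip is pressed into the probe, in m: 0 free, 0.014 end of travel. It takes 0.5 N to start and 200 N/m more; 3 to 6 mm is a good light press. The ball stays on the probe's axis, so running against the back wall also presses it in. Readable while the probe is held.
- rest: Probe rest, fixed: black saddle on a steel foot 130 x 90 x 12 mm. Origin on the bench, 12 mm to +x of the foot's centre; z up. The nose lies in a 17 mm wide U slot open to the upper +x side; the handle's lower shoulder stops on the slot's upper end; a 12 mm wide ledge is under the handle; its sides are free. The probe is lifted out and laid back square to its axis, along (0.819, 0, 0.574).
- rest_home (a point): Where the probe's origin lies when it is home: rest frame (-36, 0, 119) mm. There the probe's axis leans 35 degrees, direction tip to top = (-0.574, 0, 0.819) in the rest frame.
- tester: Seam tester: grey box 170 x 140 x 50 mm (x, y, z) with a dark blank screen on the far (+x) part of its top and a dial on the near part, fixed. Origin: centre of its underside. The dial's axis is upright at (-25, 0) mm in its frame.
- dial (a joint): Dial angle in rad, grows clockwise seen from above, range 0 to 3.0; at 0 the pointer looks to the tester's +y, at 1.57 to its +x. Held by friction of 0.06 N m; it stays where it is left. No detents.
- dial_grip (a point): On the dial's upright axis, 37 mm above the tester's top, 87 mm above the bench: the height to grip. The pointer is along its -x axis. The dial is an upright bar 57 mm long, 14 mm wide, standing 14 to 44 mm above the tester's top, on a disc of 30 mm radius; a white line on the bar's top marks the pointer's end.
- dial_pointer (a point): Point straight out from the pointer's end of the bar, 40 mm from the dial's axis; turns with the dial.
- marker: Marker: dark steel wire ring of 47 mm radius round the dial on the tester's top, with one tab 22 x 8 x 8 mm standing outward; fixed. Origin on the dial's axis at the tester's top (50 mm above the bench); the tab lies along its +x axis.
- marker_tab (a point): Point 40 mm from the dial's axis in the direction of the tab: the pointer belongs here.
- dish: Bystander, loose: shallow steel bowl, 70 mm across. Leave it alone.
- oil_jar: Bystander, loose: glass jar with cap, 50 mm across, 70 mm tall. Leave it alone.
- file: Bystander, loose: file-like hand tool with wooden handle, 190 mm long, flat on the bench. Leave it alone.
- caliper: Bystander, loose: steel slide caliper, 150 mm long, flat on the bench. Leave it alone.
- pliers: Bystander, loose: pliers, 155 mm long, flat on the bench. Leave it alone.
- mandrel: Bystander, loose: upright tapered steel post on a round foot, 60 mm across, 110 mm tall. Leave it alone.
Not all that is in view belongs to the job. Leave any green or orange look-alike of the rest alone.

How it is judged:
On the way, in this order (a step that is already met when the one before it is completed fails the run):
1. the dial's pointer stands at the marker tab (within 6 mm at 40 mm radius) (horizontal distance between dial_pointer and marker_tab below 0.006 m), for 0.2 s.
2. the probe's ball is in the corner at the closed end of the seam, within 8 mm of the start point, its sprung tip pressed in by more than 1 mm, for 0.2 s (y of probe_ball in the frame of casket between 0.048 and 0.064 m and x of probe_ball in the frame of casket above 0.02 m and z of probe_ball in the frame of casket below 0.063 m and value of joint probe_tip above 0.001 m), for 0.2 s.
3. the probe's ball is in the corner in stretch 1 of 4 of the seam, its sprung tip pressed in by more than 1 mm, for 0.35 s (y of probe_ball in the frame of casket between 0.025 and 0.047 m and x of probe_ball in the frame of casket above 0.02 m and z of probe_ball in the frame of casket below 0.063 m and value of joint probe_tip above 0.001 m), for 0.35 s.
4. the probe's ball is in the corner in stretch 2 of 4 of the seam, its sprung tip pressed in by more than 1 mm, for 0.35 s (y of probe_ball in the frame of casket between 0.001 and 0.023 m and x of probe_ball in the frame of casket above 0.02 m and z of probe_ball in the frame of casket below 0.063 m and value of joint probe_tip above 0.001 m), for 0.35 s.
5. the probe's ball is in the corner in stretch 3 of 4 of the seam, its sprung tip pressed in by more than 1 mm, for 0.35 s (y of probe_ball in the frame of casket between -0.023 and -0.001 m and x of probe_ball in the frame of casket above 0.02 m and z of probe_ball in the frame of casket below 0.063 m and value of joint probe_tip above 0.001 m), for 0.35 s.
6. the probe's ball is in the corner in stretch 4 of 4 of the seam, its sprung tip pressed in by more than 1 mm, for 0.35 s (y of probe_ball in the frame of casket between -0.047 and -0.025 m and x of probe_ball in the frame of casket above 0.02 m and z of probe_ball in the frame of casket below 0.063 m and value of joint probe_tip above 0.001 m), for 0.35 s.
7. the probe's ball is in the corner at the open end, within 8 mm of the end point, its sprung tip pressed in by more than 1 mm, for 0.2 s (y of probe_ball in the frame of casket between -0.064 and -0.048 m and x of probe_ball in the frame of casket above 0.02 m and z of probe_ball in the frame of casket below 0.063 m and value of joint probe_tip above 0.001 m), for 0.2 s.
At the end, for the whole second after the job is handed in: The dial's pointer stands within 6 mm of the marker point (at 40 mm radius), and the probe lies at rest in its rest: its origin within 12 mm of rest_home and its axis leaning 25 to 45 degrees (horizontal distance between dial_pointer and marker_tab below 0.006 m and distance between probe and rest_home below 0.012 m and angle between the z axis of probe and the z axis of rest_home, either way round between 0.436 and 0.786 rad and linear speed of probe below 0.02 m/s); the robot touches nothing.
It fails at once if the sprung tip is pushed to the end of its travel (over 13.5 mm), or the probe bears on the casket with over 20 N (value of joint probe_tip above 0.0135 m or contact force between probe and casket above 20 N).
It fails at once if a bystander is moved by more than 30 mm (distance of any of dish, oil_jar, file, caliper, pliers, mandrel from where it was at the start of the episode above 0.03 m).
It also fails if it takes over 72 s, if anything falls off the work surface, if the arm or the gripper's body presses on something with over 40 N, if the wrist force passes 120 N, or if a joint passes its speed limit or range.

## Working session

There is one attempt and no reset: what is moved stays moved. The work goes in short steps, Python scripts to look and compute and a tool call to move; the robot and the scene stay as the last step left them, time stands still between calls to the robot, and variables do not carry over. Pictures are saved under pics/ and viewed, at most 10 in all, crops included, and the job is handed in when it is done.

Besides the shell and the picture viewer there is one more tool, called after ">>>" by a JSON object that holds its "method" and its "body". send_rows: Moves the arm, as the interface text tells. Its arguments: {"type":"object","properties":{"targets":{"type":"array","items":{"type":"array","items":{"type":"number"}}},"grip_force":{"type":"number"}},"required":["targets"]}

```bash
ls; mkdir -p pics; cat > h.py <<'E'
import numpy as np, cv2
from cell import observe, read_camera, calibration, hand_in, tcp_to_grasp
from scipy.spatial.transform import Rotation as R
def cam(name):
    c=calibration(name); K=np.array(c["intrinsics"])
    if "world_to_cam" in c: T=np.linalg.inv(np.array(c["world_to_cam"]))
    else:
        s=observe(); H=np.eye(4); H[:3,:3]=R.from_euler('xyz',s["tool_rot"]).as_matrix(); H[:3,3]=s["tool_pos"]
        T=H@np.array(c["hand_eye"])
    return K,T
def plane(K,T,uv,z):
    uv=np.atleast_2d(uv).astype(float)
    d=np.c_[(uv[:,0]-K[0,2])/K[0,0],-(uv[:,1]-K[1,2])/K[1,1],-np.ones(len(uv))]@T[:3,:3].T
    o=T[:3,3]; return o+d*((z-o[2])/d[:,2])[:,None]
def cloud(K,T,D):
    v,u=np.indices(D.shape)
    p=np.stack([(u-K[0,2])/K[0,0]*D,-(v-K[1,2])/K[1,1]*D,-D],-1)
    return p@T[:3,:3].T+T[:3,3]
def proj(K,T,P):
    p=(np.atleast_2d(P)-T[:3,3])@T[:3,:3]
    return np.c_[K[0,0]*p[:,0]/-p[:,2]+K[0,2],K[1,1]*-p[:,1]/-p[:,2]+K[1,2]]
E
python3 - <<'E'
from h import *
s=observe(); print(s, tcp_to_grasp)
for n in ("scene","top"):
    K,T=cam(n); im,D=read_camera(n); np.savez("c_"+n,K=K,T=T,im=im,D=D)
    print(n,K,T.round(3),[k for k in calibration(n)]); cv2.imwrite(f"pics/{n}.png",im[:,:,::-1])
E
```

```text
pics
{'time': 0.0, 'qpos': array([-1.48197607e+00,  3.42699209e-01,  1.52500468e+00, -1.75782841e-05,
        1.27541478e+00, -1.45977472e-01]), 'qvel': array([-0.00115258, -0.00082049, -0.00104843, -0.00205708, -0.00139384,
        0.00207243]), 'joint_efforts': array([ 1.89908758e-03, -4.31239414e+01, -2.44221997e+01,  7.19859218e-02,
        5.57304849e-02, -1.20490745e-04]), 'tool_pos': array([ 0.12213063, -0.5101776 ,  0.22606148]), 'tool_rot': array([-3.14008042e+00, -2.05343635e-04,  2.34802699e-01]), 'contact_force': array([-0.01699968,  0.03059004,  0.73326249]), 'torque': array([-0.0336764 ,  0.0225346 , -0.01587832]), 'grip_force': 0.0, 'opening': 0.09163798750317047} 0.0188
scene [[424.19388686   0.         278.37732918]
 [  0.         424.19388686 202.94052281]
 [  0.           0.           1.        ]] [[-0.574 -0.632  0.521  1.063]
 [ 0.819 -0.447  0.361  0.344]
 [ 0.005  0.633  0.774  0.865]
 [ 0.     0.     0.     1.   ]] ['intrinsics', 'world_to_cam']
top [[389.25754123   0.         278.68109599]
 [  0.         389.25754123 220.4323422 ]
 [  0.           0.           1.        ]] [[-0.018  0.992 -0.127  0.39 ]
 [-1.    -0.02  -0.013 -0.03 ]
 [-0.016  0.126  0.992  1.053]
 [ 0.     0.     0.     1.   ]] ['intrinsics', 'world_to_cam']
```

View pics/scene.png

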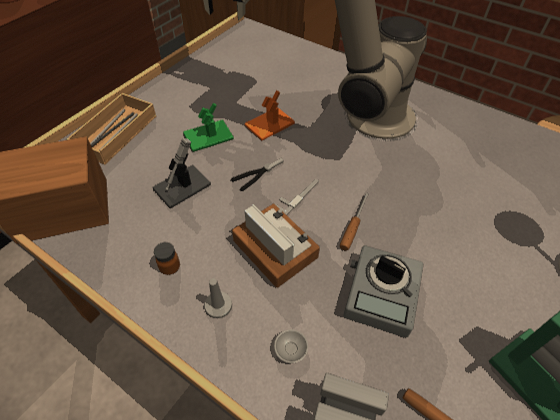

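View pics/top.png

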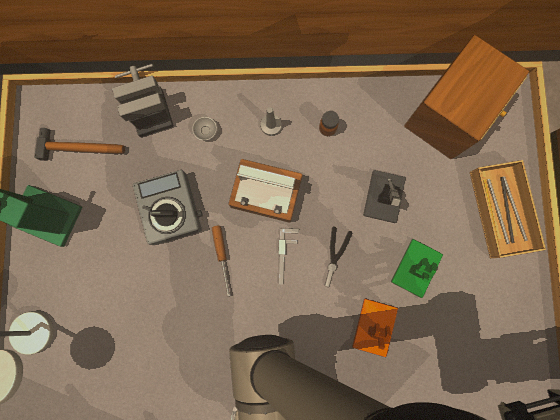

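The scene picture shows tester (385,288), casket (277,242) and the probe in the dark rest (182,175). In the top view they are at (166,207), (266,190) and (386,193). Top-image right is -y and up is +x. Next I'll zoom in.

```bash
python3 - <<'E'
from h import *
t=np.load("c_top.npz")["im"][:,:,::-1]
def crop(x,y,w,h,f): return cv2.resize(t[y:y+h,x:x+w],None,fx=f,fy=f,interpolation=cv2.INTER_CUBIC)
a=crop(125,162,80,90,5); b=crop(225,150,80,80,5)
cc=crop(355,160,55,70,4)
o=np.zeros((600,800,3),np.uint8); o[:450,:400]=a; o[:400,400:]=b
cv2.imwrite("pics/z1.png",o)
E
```

```text
(no output)
```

View pics/z1.png

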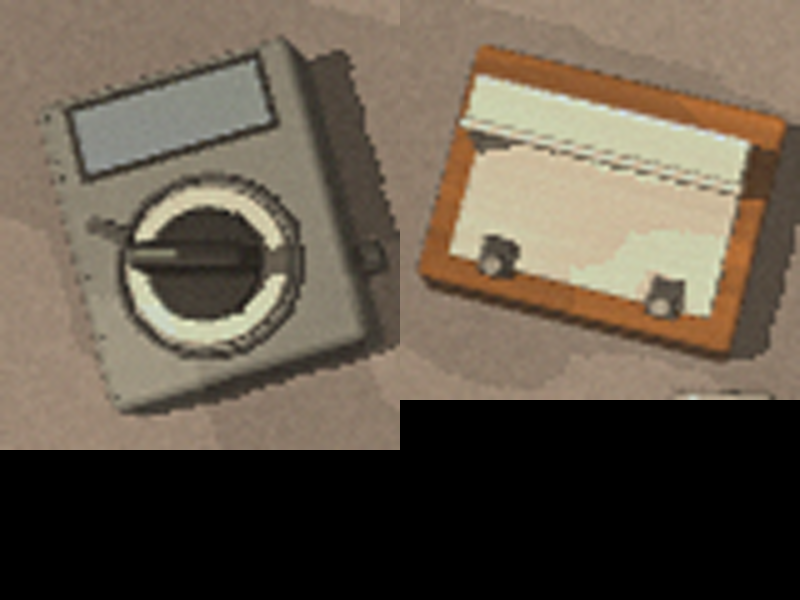

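```bash
python3 - <<'E'
from h import *
d=np.load("c_top.npz");K,T,D=d["K"],d["T"],d["D"]
f=lambda x,y,z:plane(K,T,(x,y),z)[0].round(4)
# tester dial centre, tab, pointer end; crop px -> full
g=lambda x,y:(125+(x+.5)/5-.5,162+(y+.5)/5-.5)
print("dial ring c",f(*g(212,266),.05),"bar end",f(*g(132,254),.094),"bar far",f(*g(262,254),.094),"tab",f(*g(92,222),.058),f(*g(122,238),.058))
g=lambda x,y:(225+(x-400+.5)/5-.5,150+(y+.5)/5-.5)
for p in [(482,46),(785,118),(732,350),(420,275)]: print("block",f(*g(*p),.05))
for p in [(473,76),(750,140),(740,190),(460,122)]: print("rim",f(*g(*p),.112))
for p in [(386,193),(374,170),(404,172),(396,222),(363,212)]: print("rest",f(*p,.012))
P=cloud(K,T,D)
m=(P[...,2]>.13)&(P[...,0]>.3)&(abs(P[...,1]+.3)<.12); print("probe top",P[m].mean(0),P[m].max(0))
print(np.array(calibration("wrist")["hand_eye"]).round(3),np.array(calibration("wrist")["intrinsics"]).round(1))
E
```

```text
dial ring c [0.5389 0.2755 0.05  ] bar end [0.5392 0.3025 0.094 ] bar far [0.5379 0.2371 0.094 ] tab [0.5621 0.3363 0.058 ] [0.5533 0.3204 0.058 ]
block [0.6851 0.081  0.05  ]
block [ 0.6425 -0.0787  0.05  ]
block [ 0.5198 -0.0481  0.05  ]
block [0.5626 0.1142 0.05  ]
rim [0.6517 0.0787 0.112 ]
rim [ 0.6162 -0.0581  0.112 ]
rim [ 0.5911 -0.0526  0.112 ]
rim [0.6284 0.0853 0.112 ]
rest [ 0.5922 -0.3075  0.012 ]
rest [ 0.6567 -0.2782  0.012 ]
rest [ 0.6494 -0.3593  0.012 ]
rest [ 0.5127 -0.33    0.012 ]
rest [ 0.5415 -0.2431  0.012 ]
probe top [ 0.7559098  -0.38704137  0.15398342] [ 0.84962509 -0.28321681  0.16520715]
[[-0.     0.963  0.268  0.072]
 [ 1.     0.    -0.    -0.   ]
 [-0.     0.268 -0.963 -0.158]
 [ 0.     0.     0.     1.   ]] [[307.8   0.  278. ]
 [  0.  307.8 208.9]
 [  0.    0.    1. ]]
```

>>> {"method": "send_rows", "body": {"targets": [[1,0.04,0.024,0.015,0],[1,0.04,0.024,0.015,0],[1,0.04,0.024,0.015,0],[1,0.04,0.024,0.015,0],[1,0.04,0.024,0.015,0]]}}

```text
time: 0.6
tool_pos: [0.3234, -0.3892, 0.3021]
tool_rot: [-3.141, 0.0, 0.234]
contact_force: [0.7, -0.3, -0.9]
opening: 0.0915
grip_force: 0.0
```

>>> {"method": "send_rows", "body": {"targets": [[1,0.04,0.024,0,0],[1,0.04,0.024,0,0],[1,0.04,0.024,0,0],[1,0.04,0.024,0,0],[1,0,0,0,0]]}}

```text
time: 1.1
tool_pos: [0.4859, -0.291, 0.3007]
tool_rot: [-3.14, -0.001, 0.241]
contact_force: [-0.2, 0.5, -0.1]
opening: 0.0919
grip_force: 0.0
```

```bash
cat > snap.py <<'E'
from h import *; import sys
n=sys.argv[1]; K,T=cam("wrist"); im,D=read_camera("wrist"); np.savez("c_"+n,K=K,T=T,im=im,D=D)
cv2.imwrite(f"pics/{n}.png",im[:,:,::-1]); s=observe(); print(s["time"],s["tool_pos"],s["tool_rot"],[k for k in s])
E
python3 snap.py w1
```

```text
1.15 [ 0.4838493  -0.29264943  0.30076874] [-3.14036907e+00  8.02665035e-04  2.39237929e-01] ['time', 'qpos', 'qvel', 'joint_efforts', 'tool_pos', 'tool_rot', 'contact_force', 'torque', 'grip_force', 'opening']
```

View pics/w1.png

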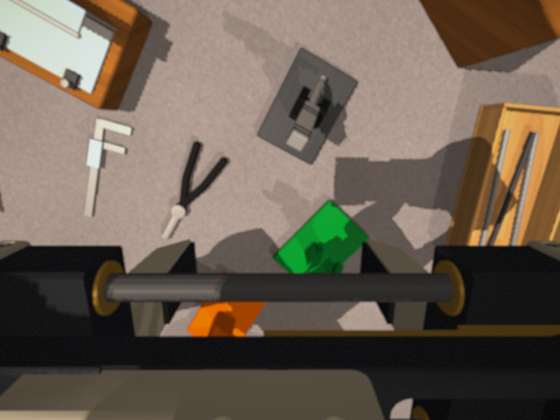

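Rest foot is at (302,48),(357,80),(311,163),(258,134), with the handle top near (297,142).

```bash
cat >> h.py <<'E'
def rect(pts):
    c,(w,h),a=cv2.minAreaRect((pts[:,:2]*1000).astype(np.float32)); return np.round(c,1),round(w,1),round(h,1),round(a,2)
E
python3 - <<'E'
from h import *
for n in ("w1","top"):
    d=np.load(f"c_{n}.npz");K,T,D,im=d["K"],d["T"],d["D"],d["im"].astype(int)
    P=cloud(K,T,D); near=(np.hypot(P[...,0]-.59,P[...,1]+.303)<.1)
    if n=="w1": cor=plane(K,T,[(302,48),(357,80),(311,163),(258,134)],.012); print(cor.round(4)); print("corner mean",cor.mean(0),np.arctan2(*(cor[0]-cor[3])[1::-1]),np.arctan2(*(cor[1]-cor[2])[1::-1]))
    m=near&(P[...,2]>.006)&(P[...,2]<.02); m=cv2.morphologyEx(m.astype(np.uint8),cv2.MORPH_OPEN,np.ones((3,3)))>0
    print(n,"foot",rect(P[m]),"z",np.median(P[m][:,2]),"table z",np.median(P[near][:,2]))
    m=near&(P[...,2]>.115); q=P[m]; print("handle",m.sum(),q.mean(0),q.min(0),q.max(0)); mm=near&(P[...,2]>.085)
    q=P[mm]; print(np.linalg.svd(q-q.mean(0),full_matrices=False)[2][0],q.mean(0))
# expected handle-top image centre
E
```

```text
[[ 0.6564 -0.2811  0.012 ]
 [ 0.6362 -0.3632  0.012 ]
 [ 0.5139 -0.3327  0.012 ]
 [ 0.5354 -0.2493  0.012 ]]
corner mean [ 0.58548534 -0.30658799  0.012     ] -0.25734031112930134 -0.24471111313860172
w1 foot (array([ 586.1, -305.9]), 90.1, 130.1, 75.69) z 0.011451914292789689 table z 0.3905865336955944
handle 59137 [ 0.51762433 -0.30384874  0.39565467] [ 0.49555974 -0.36661903  0.11513832] [ 0.57963337 -0.2468006   0.45840122]
[ 0.14536252 -0.2182433  -0.96500756] [ 0.51817993 -0.30384548  0.39305294]
top foot (array([ 585. , -302.7]), 89.5, 130.2, 76.04) z 0.011368198692619291 table z 0.0012028977754234838
handle 122 [ 0.55359354 -0.2930777   0.13831672] [ 0.53769216 -0.30616416  0.11525917] [ 0.57668917 -0.28321681  0.15177149]
[-0.55997245  0.06221997  0.82617161] [ 0.56502649 -0.29444791  0.12022874]
```

>>> {"method": "send_rows", "body": {"targets": [[1,0.015,0.05,0,0.15],[1,0.015,0.05,0,0.15],[1,0,0.05,0,0.15],[1,0,0.05,0,0.15],[1,0,0.05,0,0.15]]}}

```text
time: 1.65
tool_pos: [0.5099, -0.0481, 0.3016]
tool_rot: [-3.141, 0.001, 0.989]
contact_force: [1.5, 0.6, -0.7]
opening: 0.0916
grip_force: 0.0
```

>>> {"method": "send_rows", "body": {"targets": [[1,0,0.05,0,0.15],[1,0,0.05,0,0.15],[1,0,0.05,0,0.15],[1,0,0.03,0,0.1],[1,0,0,0,0]]}}

```text
time: 2.15
tool_pos: [0.5102, 0.1335, 0.3015]
tool_rot: [-3.141, -0.001, 1.54]
contact_force: [-0.1, -0.4, -0.2]
opening: 0.0918
grip_force: 0.0
```

```bash
python3 snap.py w2
```

```text
2.2 [0.51041712 0.13155162 0.30147344] [-3.14100325e+00  5.90266868e-04  1.53619017e+00] ['time', 'qpos', 'qvel', 'joint_efforts', 'tool_pos', 'tool_rot', 'contact_force', 'torque', 'grip_force', 'opening']
```

View pics/w2.png

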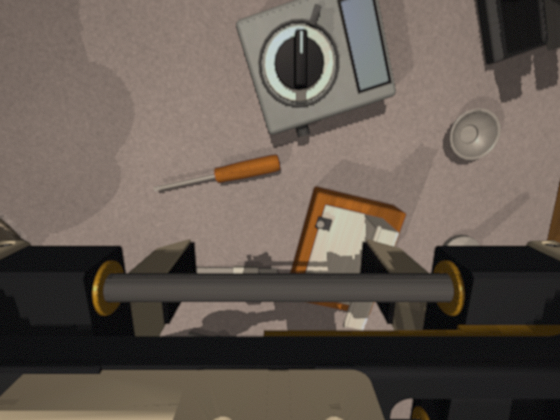

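The dial centre is near (298,63), its pointer end is up at (301,30), and the tab runs (311,22)-(318,8). Casket and depth are usable too.

```bash
python3 - <<'E'
from h import *
d=np.load("c_w2.npz");K,T,D,im=d["K"],d["T"],d["D"],d["im"].astype(int)
P=cloud(K,T,D)
near=(np.hypot(P[...,0]-.538,P[...,1]-.272)<.12)
box=near&(P[...,2]>.042)&(P[...,2]<.054); print("box",rect(P[cv2.morphologyEx(box.astype(np.uint8),cv2.MORPH_OPEN,np.ones((3,3)))>0]))
bar=near&(P[...,2]>.084)&(P[...,2]<.11); print("bar",rect(P[bar]),np.median(P[bar][:,2]))
g=im.sum(2); w=bar&(g>330); print("white",w.sum(),P[w].mean(0))
tab=plane(K,T,[(312,21),(318,8)],.058); print("tab",tab)
ring=near&(g>520)&(np.hypot(P[...,0]-.538,P[...,1]-.272)<.05)&(P[...,2]<.075); print("ring",cv2.minEnclosingCircle((P[ring][:,:2]*1000).astype(np.float32)),P[ring][:,2].mean())
d=np.load("c_top.npz");K,T,D=d["K"],d["T"],d["D"];P=cloud(K,T,D)
near=(np.hypot(P[...,0]-.538,P[...,1]-.272)<.12)
box=near&(P[...,2]>.042)&(P[...,2]<.056);print("top box",rect(P[box]))
bar=near&(P[...,2]>.086)&(P[...,2]<.11); print("bar",rect(P[bar]))
blk=(abs(P[...,0]-.6)<.12)&(abs(P[...,1]-.017)<.12)&(P[...,2]>.042)&(P[...,2]<.058); print("block",rect(P[blk]))
rim=(abs(P[...,0]-.6)<.12)&(abs(P[...,1]-.017)<.12)&(P[...,2]>.105)&(P[...,2]<.12); print("rim",rect(P[rim]),np.median(P[rim][:,2]))
E
```

```text
box (array([563.7, 282. ]), 170.2, 140.3, 15.52)
bar (array([539.8, 274.7]), 56.4, 13.5, 89.1) 0.09312276850807746
white 92 [0.53993538 0.29247192 0.09367916]
tab [[0.55516299 0.31842576 0.058     ]
 [0.5620432  0.33143474 0.058     ]]
ring ((539.0826416015625, 274.1923522949219), 40.69694519042969) 0.05550447234785138
top box (array([562.7, 282.8]), 170.0, 140.0, 15.53)
bar (array([538.7, 275.2]), 55.7, 13.3, 88.72)
block (array([602.9,  18.7]), 170.1, 130.3, 74.59)
rim (array([621.4,  12.6]), 143.9, 28.9, 74.83) 0.10966368658893966
```

>>> {"method": "send_rows", "body": {"targets": [[1,0.007,0.035,-0.03,0.017],[1,0.007,0.035,-0.03,0],[1,0.007,0.035,-0.03,0],[1,0.007,0.036,-0.03,0],[1,0,0,-0.03,0]]}}

```text
time: 2.7
tool_pos: [0.5398, 0.2734, 0.1502]
tool_rot: [3.141, -0.001, 1.551]
contact_force: [0.5, -0.6, -1.5]
opening: 0.0919
grip_force: 0.0
```

>>> {"method": "send_rows", "body": {"targets": [[1,0,0,-0.03,0],[0.6,0,0,-0.03,0],[0.4,0,0,-0.023,0],[0.4,0,0,0,0],[0.4,0,0,0,0]], "grip_force": 20}}

```text
time: 3.2
tool_pos: [0.5396, 0.2706, 0.0691]
tool_rot: [-3.142, 0.0, 1.549]
contact_force: [0.6, -0.1, 0.4]
opening: 0.064
grip_force: 0.0
```

>>> {"method": "send_rows", "body": {"targets": [[0,0,0.005,0,0],[0,0,0,0,0],[0,0,0,0,0],[0,0,0,0,0],[0,0,0,0,0]], "grip_force": 20}}

```text
time: 3.7
tool_pos: [0.5389, 0.2773, 0.0691]
tool_rot: [3.141, -0.0, 1.552]
contact_force: [0.0, 0.6, 0.3]
opening: 0.0241
grip_force: 0.0
```

>>> {"method": "send_rows", "body": {"targets": [[0,0,0,0,-0.09],[0,0,0,0,-0.09],[0,0,0,0,-0.09],[0,0,0,0,-0.09],[0,0,0,0,0]]}}

```text
time: 4.2
tool_pos: [0.5396, 0.2769, 0.0688]
tool_rot: [3.14, -0.0, 1.191]
contact_force: [2.8, -2.1, -0.5]
opening: 0.0136
grip_force: 19.9
```

>>> {"method": "send_rows", "body": {"targets": [[0,0,0,0,0],[0.3,0,0,0,0],[0.4,0,0,0,0],[0.5,0,0,0,0],[0.6,0,0,0.03,0]]}}

```text
time: 4.7
tool_pos: [0.5361, 0.2764, 0.0952]
tool_rot: [-3.135, 0.006, 1.192]
contact_force: [0.4, -0.0, -0.1]
opening: 0.0412
grip_force: 0.0
```

>>> {"method": "send_rows", "body": {"targets": [[1,0,0,0.05,0],[1,0,0,0.05,0],[1,-0.01,-0.04,0.03,0],[1,-0.02,-0.045,0,0],[1,0,0,0,0]]}}

```text
time: 5.2
tool_pos: [0.5066, 0.1893, 0.2289]
tool_rot: [-3.141, 0.002, 1.19]
contact_force: [-0.7, 0.1, -0.0]
opening: 0.0811
grip_force: 0.0
```

```bash
python3 snap.py w3; python3 - <<'E'
from h import *
d=np.load("c_w3.npz");K,T,D,im=d["K"],d["T"],d["D"],d["im"]
P=cloud(K,T,D); near=(np.hypot(P[...,0]-.538,P[...,1]-.272)<.1)
bar=near&(P[...,2]>.085)&(P[...,2]<.1); print("bar",rect(P[bar]),bar.sum())
c=proj(K,T,[[.539,.2755,.05]])[0]; print(c)
x,y=int(c[0])-130,max(0,int(c[1])-130); cv2.imwrite("pics/w3c.png",cv2.resize(im[y:y+200,max(x,0):x+260,::-1],None,fx=3,fy=3,interpolation=cv2.INTER_CUBIC)); print(x,y)
E
```

```text
5.25 [0.5079243  0.19121268 0.22886586] [-3.14150287e+00  6.72475008e-05  1.18962261e+00] ['time', 'qpos', 'qvel', 'joint_efforts', 'tool_pos', 'tool_rot', 'contact_force', 'torque', 'grip_force', 'opening']
bar (array([539.4, 274.8]), 56.6, 13.7, 68.44) 1021
[276.04558892 103.00178735]
146 0
```

View pics/w3c.png

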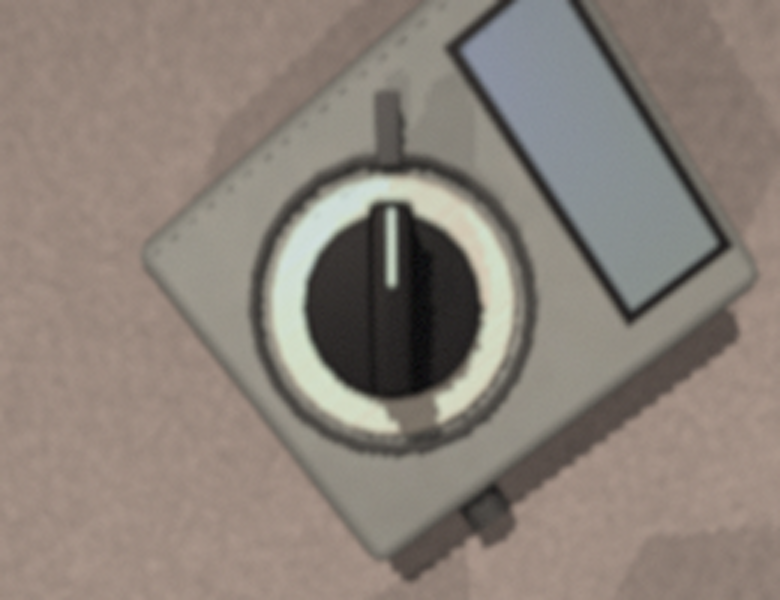

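The bar's white line (392,250) points straight at the tab (387,125), so the dial is set.

>>> {"method": "send_rows", "body": {"targets": [[1,-0.005,-0.045,0.02,-0.15],[1,-0.005,-0.045,0.02,-0.15],[1,-0.005,-0.045,0.02,-0.15],[1,-0.005,-0.045,0.02,-0.15],[1,0,0,0,-0.15]]}}

```text
time: 5.75
tool_pos: [0.4903, 0.009, 0.3108]
tool_rot: [3.138, -0.004, 0.431]
contact_force: [0.6, 0.9, 0.3]
opening: 0.0916
grip_force: 0.0
```

>>> {"method": "send_rows", "body": {"targets": [[1,0,0,0,-0.15],[1,0,0,0,-0.15],[1,0,0,0,-0.15],[1,0,0,0,-0.15],[1,0,0,0,0]]}}

```text
time: 6.25
tool_pos: [0.4895, 0.0136, 0.3079]
tool_rot: [-3.141, 0.0, -0.158]
contact_force: [0.2, 0.5, -0.2]
opening: 0.0919
grip_force: 0.0
```

```bash
python3 snap.py w4; python3 - <<'E'
from h import *
d=np.load("c_w4.npz");K,T,D,im=d["K"],d["T"],d["D"],d["im"]
P=cloud(K,T,D); near=(np.hypot(P[...,0]-.603,P[...,1]-.018)<.12)
for n,a,b in (("block",.042,.058),("rim",.103,.12)):
    m=near&(P[...,2]>a)&(P[...,2]<b); m=cv2.morphologyEx(m.astype(np.uint8),cv2.MORPH_OPEN,np.ones((3,3)))>0
    q=P[m]; print(n,rect(q),np.median(q[:,2]))
th=np.radians(-15.2); R2=np.array([[np.cos(th),-np.sin(th)],[np.sin(th),np.cos(th)]])
q=P[near&(P[...,2]>.103)&(P[...,2]<.12)]; l=(q[:,:2]-[.6029,.0187])@R2*1000; print("rim local",np.percentile(l,[1,5,95,99],axis=0).round(1))
for p in [(30,56,53),(30,-56,53),(5,70,112),(5,-70,112),(-65,85,50),(-65,-85,50),(65,85,50),(65,-85,50)]:
    w=np.r_[[.6029,.0187]+R2@np.array(p[:2])/1000,p[2]/1000]; uv=proj(K,T,w)[0]; print(p,w.round(4),uv.round(0))
    if p[2]!=53: cv2.drawMarker(im,tuple(uv.round().astype(int).tolist()),(255,0,0),0,6,1)
cv2.imwrite("pics/w4c.png",cv2.resize(im[0:240,140:440,::-1],None,fx=2.5,fy=2.5,interpolation=cv2.INTER_CUBIC))
E
```

```text
6.3 [0.48943184 0.01360755 0.30795298] [-3.14126760e+00  4.03051438e-04 -1.53905905e-01] ['time', 'qpos', 'qvel', 'joint_efforts', 'tool_pos', 'tool_rot', 'contact_force', 'torque', 'grip_force', 'opening']
block (array([603.7,  15.8]), 170.0, 130.4, 74.85) 0.05119766343249377
rim (array([622.,  11.]), 143.5, 28.3, 74.69) 0.10966795385733452
rim local [[  6.6 -71.4]
 [  7.6 -65.7]
 [ 33.   60.8]
 [ 34.1  66.5]]
(30, 56, 53) [0.6465 0.0649 0.053 ] [217.  60.]
(30, -56, 53) [ 0.6172 -0.0432  0.053 ] [307.  71.]
(5, 70, 112) [0.6261 0.0849 0.112 ] [192.  73.]
(5, -70, 112) [ 0.5894 -0.0502  0.112 ] [322.  88.]
(-65, 85, 50) [0.5625 0.1178 0.05  ] [191. 136.]
(-65, -85, 50) [ 0.5179 -0.0463  0.05  ] [319. 150.]
(65, 85, 50) [0.6879 0.0837 0.05  ] [195.  26.]
(65, -85, 50) [ 0.6433 -0.0804  0.05  ] [334.  43.]
```

View pics/w4c.png

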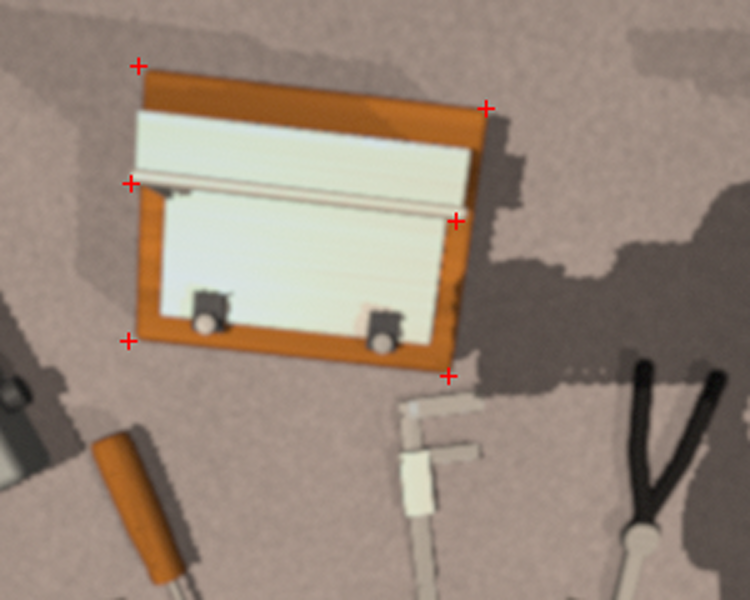

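The red prediction crosses (top-view fit) match the block and rim within 2–3 mm. The casket-to-rest offset agrees to 0.3 mm in both views, so the probe path can be taken relative to the rest. Next I'll go to the probe.

>>> {"method": "send_rows", "body": {"targets": [[1,0.01,-0.045,0,-0.02],[1,0.01,-0.045,0,-0.02],[1,0.01,-0.045,0,-0.02],[1,0.01,-0.045,-0.01,-0.02],[1,0.01,-0.045,-0.015,-0.01]]}}

```text
time: 6.8
tool_pos: [0.5401, -0.2137, 0.2836]
tool_rot: [3.141, -0.002, -0.244]
contact_force: [1.2, 1.0, 0.4]
opening: 0.0918
grip_force: 0.0
```

>>> {"method": "send_rows", "body": {"targets": [[1,0.01,-0.045,-0.015,0],[1,0.012,-0.04,-0.015,0],[1,0,0,-0.02,0],[1,0,0,-0.02,0],[1,0,0,0,0]]}}

```text
time: 7.3
tool_pos: [0.5601, -0.2963, 0.2095]
tool_rot: [-3.139, 0.006, -0.245]
contact_force: [-0.2, -0.3, -0.6]
opening: 0.0921
grip_force: 0.0
```

```bash
python3 - <<'E'
from h import *
s=observe(); print(s["tool_pos"],s["tool_rot"])
E
```

```text
[ 0.56006074 -0.29625236  0.20946434] [-3.13903539  0.00630967 -0.24472445]
```

>>> {"method": "send_rows", "body": {"targets": [[1,0.0025,-0.003,-0.04,0],[0.8,0,0,-0.035,0],[0.6,0,0,-0.0345,0],[0.5,0,0,0,0],[0.4,0,0,0,0]]}}

```text
time: 7.8
tool_pos: [0.5644, -0.3, 0.105]
tool_rot: [3.141, -0.001, -0.246]
contact_force: [0.7, 0.5, 1.0]
opening: 0.0644
grip_force: 0.0
```

```bash
python3 - <<'E'
from h import *
K,T=cam("wrist"); im,D=read_camera("wrist"); s=observe(); print(s["tool_pos"],s["tool_rot"],s["opening"])
P=cloud(K,T,D); 
cv2.imwrite("pics/w5.png",im[:,:,::-1])
m=(abs(P[...,0]-.545)<.06)&(abs(P[...,1]+.30)<.025)&(P[...,2]>.1)&(P[...,2]<.16)
q=P[m]; H=R.from_euler('xyz',s["tool_rot"]).as_matrix(); l=(q-s["tool_pos"])@H*1000
print(m.sum(), np.percentile(l,[2,50,98],axis=0).round(1))
E
```

```text
[ 0.56500057 -0.30055194  0.10617401] [ 3.14026897 -0.00339815 -0.24665466] 0.06044355684145459
3046 [[-12.9  -9.  -43.2]
 [  5.4  -0.5 -16.6]
 [ 20.7   8.2   5. ]]
```

View pics/w5.png

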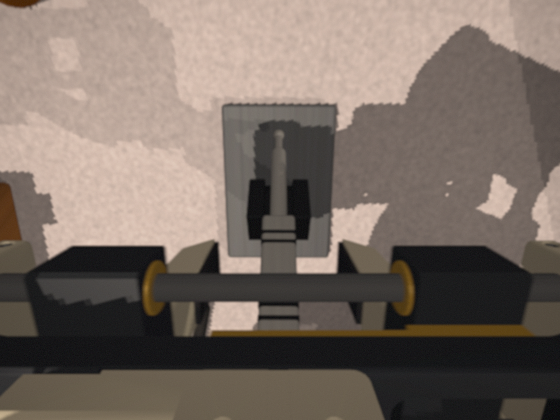

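The handle is centred between the fingers at about (278,265), and the foot edges run square to the tool. I'll close here.

>>> {"method": "send_rows", "body": {"targets": [[0.35,-0.0025,0.001,-0.006,0],[0.3,0,0,0,0],[0.25,0,0,0,0],[0.2,0,0,0,0],[0,0,0,0,0]], "grip_force": 50}}

```text
time: 8.35
tool_pos: [0.5612, -0.2992, 0.098]
tool_rot: [3.141, -0.001, -0.248]
contact_force: [0.3, 0.8, -0.3]
opening: 0.021
grip_force: 0.0
```

>>> {"method": "send_rows", "body": {"targets": [[0,0,0,0,0],[0,0,0,0,0],[0,0,0,0,0],[0,0,0,0,0],[0,0,0,0,0]]}}

```text
time: 8.85
tool_pos: [0.5612, -0.2992, 0.0979]
tool_rot: [3.141, -0.0, -0.248]
contact_force: [-0.7, -0.2, 3.0]
opening: 0.0179
grip_force: 50.0
```

```bash
python3 - <<'E'
from h import *
for i in range(6):
    s=observe(); print(s["tool_pos"],s["tool_rot"],s["opening"],s["grip_force"],s["contact_force"],[ (k,v) for k,v in s.items() if "probe" in k])
    if i<5: read_camera("top")
E
```

```text
[ 0.56119745 -0.29916057  0.09791564] [ 3.14130731e+00 -4.14537259e-04 -2.48222481e-01] 0.017939570737714503 49.99986290931702 [-0.65883337 -0.23477728  3.01030373] []
[ 0.56119374 -0.29917344  0.09791672] [ 3.14125839e+00 -4.11512643e-04 -2.48180726e-01] 0.017491108156030565 49.999850392341614 [-0.79973225  0.63352918  2.67287119] []
[ 0.56118266 -0.29917297  0.09791717] [ 3.14127320e+00 -3.90916351e-04 -2.48228080e-01] 0.017517398610851487 49.999757409095764 [-0.77528143  0.51983584  3.66674156] []
[ 0.56117586 -0.29919141  0.09789093] [ 3.14129870e+00 -3.90955694e-04 -2.48275000e-01] 0.01783931803107351 49.999921917915344 [-0.59092674 -0.46799266  3.42012248] []
[ 0.56119305 -0.29917303  0.09792716] [ 3.14126032e+00 -4.30836056e-04 -2.48199540e-01] 0.017660006698344177 50.000048875808716 [-0.19833514  0.04156797  3.65825456] []
[ 0.56120536 -0.29917827  0.09793738] [ 3.14122520e+00 -4.66454029e-04 -2.48171032e-01] 0.01799963633926081 49.99995768070221 [-0.46263033 -0.91804323  5.09441233] []
```

>>> {"method": "send_rows", "body": {"targets": [[0,0.008,-0.002,0.0058,0],[0,0.0159,-0.004,0.0115,0],[0,0.0159,-0.004,0.0115,0],[0,0.0159,-0.004,0.0115,0],[0,0,0,0.03,0]]}}

```text
time: 9.6
tool_pos: [0.6166, -0.3121, 0.1641]
tool_rot: [-3.139, 0.006, -0.248]
contact_force: [-0.2, -0.3, -1.5]
opening: 0.0179
grip_force: 50.0
```

```bash
cat > st.py <<'E'
from h import *
s=observe(); print(s["time"],s["tool_pos"].round(4),s["tool_rot"].round(4),s["opening"],s["contact_force"].round(1),{k:v for k,v in s.items() if k not in("time","tool_pos","tool_rot","opening","contact_force","qpos","qvel","joint_efforts","torque","grip_force")})
th=np.radians(-15.2);c,t=np.cos(th),np.sin(th); p=s["tool_pos"]-[.5612+.041,-.2992+.3157,0]
lx,ly=c*p[0]+t*p[1],-t*p[0]+c*p[1]
print("virtual ball casket mm",np.round([lx*1000+66,ly*1000,(p[2]-.0979+.0248)*1000],1),"want 28.6 y 53.3")
E
python3 st.py
```

```text
9.6 [ 0.6166 -0.3121  0.1641] [-3.1391  0.0064 -0.2477] 0.017938674327653566 [-0.2 -0.3 -1.5] {}
virtual ball casket mm [ 166.1 -313.3   91. ] want 28.6 y 53.3
```

>>> {"method": "send_rows", "body": {"targets": [[0,-0.01,0.043,0.02,0],[0,-0.01,0.043,0.02,0],[0,-0.01,0.043,0.02,0],[0,-0.01,0.043,0.01,0],[0,-0.01,0.04,0,-0.019]]}}

```text
time: 10.1
tool_pos: [0.5666, -0.0992, 0.2391]
tool_rot: [-3.141, -0.002, -0.267]
contact_force: [0.9, -0.8, -1.3]
opening: 0.0174
grip_force: 50.0
```

>>> {"method": "send_rows", "body": {"targets": [[0,-0.01,0.04,0,0],[0,-0.01,0.04,0,0],[0,-0.01,0.04,0,0],[0,-0.01,0.04,0,0],[0,0,0,0,0]]}}

```text
time: 10.6
tool_pos: [0.5249, 0.0634, 0.2374]
tool_rot: [-3.14, 0.003, -0.262]
contact_force: [0.3, 0.6, -1.9]
opening: 0.0176
grip_force: 50.0
```

```bash
python3 st.py; python3 - <<'E'
from h import *
K,T=cam("wrist"); s=observe(); im,D=read_camera("wrist"); P=cloud(K,T,D); cv2.imwrite("pics/w6.png",im[:,:,::-1])
H=R.from_euler('xyz',s["tool_rot"]).as_matrix(); tp=s["tool_pos"]
L=(P-tp)@H*1000  # tool frame mm
b=tp+H@np.array([.066,0,.0942-.0188]); print("expected ball px",proj(K,T,b), "tool",[66,0,75.4])
m=(abs(L[...,1])<15)&(L[...,0]>25)&(L[...,0]<85)&(L[...,2]>20)&(L[...,2]<95)
q=L[m]; print(m.sum())
for a in range(25,85,6):
    r=q[(q[:,0]>=a)&(q[:,0]<a+6)]
    if len(r)>3: print(a,len(r),np.median(r,axis=0).round(1),"axis z exp",round((a+3)*.819/.574-18.8,1))
v,u=np.where(m); print("px lowest row",v.min(),u[v==v.min()], "col by row",[(r,u[v==r].mean().round(1)) for r in range(v.min(),v.min()+30,6)])
E
```

```text
10.6 [0.5249 0.0634 0.2374] [-3.1404e+00  2.6000e-03 -2.6210e-01] 0.017647849858840835 [ 0.3  0.6 -1.9] {}
virtual ball casket mm [-20.9  25.  164.3] want 28.6 y 53.3
expected ball px [[278.20834383 132.14482545]] tool [66, 0, 75.4]
851
31 77 [35.9 -0.2 22. ] axis z exp 29.7
37 194 [40.  -0.2 27.5] axis z exp 38.3
43 181 [46.   0.4 35.9] axis z exp 46.8
49 154 [51.8  0.1 44.2] axis z exp 55.4
55 113 [57.5 -0.2 51.7] axis z exp 64.0
61 81 [64.3  0.5 65.8] axis z exp 72.5
67 51 [69.   0.6 70.4] axis z exp 81.1
px lowest row 125 [277 278 279 280] col by row [(125, np.float64(278.5)), (131, np.float64(278.5)), (137, np.float64(279.0)), (143, np.float64(278.5)), (149, np.float64(278.5))]
```

>>> {"method": "send_rows", "body": {"targets": [[0,0,0.031,-0.029,0],[0,0,0,0,0],[0,0.0111,-0.003,-0.0164,0],[0,0.0111,-0.003,-0.0164,0],[0,0.0111,-0.003,-0.0164,0]]}}

```text
time: 11.15
tool_pos: [0.5608, 0.0794, 0.1591]
tool_rot: [3.141, 0.0, -0.268]
contact_force: [-0.3, 0.2, -1.8]
opening: 0.0178
grip_force: 50.0
```

>>> {"method": "send_rows", "body": {"targets": [[0,0.0055,-0.0015,-0.0082,0],[0,0,0,0,0],[0,0,0,0,0]]}}

```text
time: 11.45
tool_pos: [0.5656, 0.0789, 0.1519]
tool_rot: [3.141, 0.0, -0.268]
contact_force: [1.2, 0.7, -0.9]
opening: 0.0177
grip_force: 50.0
```

```bash
python3 st.py
```

```text
11.45 [0.5656 0.0789 0.1519] [ 3.1414e+00  1.0000e-04 -2.6780e-01] 0.017665180601599627 [ 1.2  0.7 -0.9] {}
virtual ball casket mm [14.3 50.6 78.8] want 28.6 y 53.3
```

>>> {"method": "send_rows", "body": {"targets": [[0,0.006,0.001,-0.01,0],[0,0.004,0,-0.007,0],[0,0.0027,0,-0.0045,0],[0,0.0016,0,-0.0026,0],[0,0.0011,0,-0.0018,0]]}}

```text
time: 11.95
tool_pos: [0.5811, 0.0804, 0.1255]
tool_rot: [3.141, 0.0, -0.267]
contact_force: [-0.5, -0.7, 1.3]
opening: 0.0176
grip_force: 50.0
```

```bash
python3 st.py; python3 - <<'E'
from h import *
f=[]
for i in range(4): f.append(np.r_[observe()["contact_force"],observe()["tool_pos"]]); read_camera("top") if i<2 else 0
K,T=cam("wrist"); im,D=read_camera("wrist"); cv2.imwrite("pics/w7.png",im[:300,130:430,::-1].repeat(2,0).repeat(2,1))
print(np.mean(f,0))
E
python3 st.py
```

```text
11.95 [0.5811 0.0804 0.1255] [ 3.1412e+00  2.0000e-04 -2.6710e-01] 0.017649495765238936 [-0.5 -0.7  1.3] {}
virtual ball casket mm [28.9 56.1 52.4] want 28.6 y 53.3
[-1.24181848 -1.06975006  0.76485741  0.58108188  0.08038184  0.12551714]
12.1 [0.581  0.0804 0.1258] [ 3.1414  0.     -0.2672] 0.017911169374319465 [-1.2 -0.4  0.6] {}
virtual ball casket mm [28.8 56.1 52.7] want 28.6 y 53.3
```

View pics/w7.png

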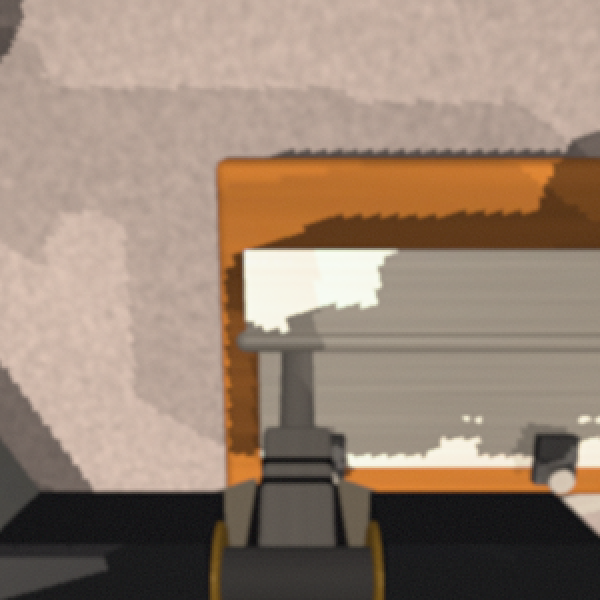

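The probe nose (297,390 in the crop) passes under the rim near the closed end with clearance. I'll average the force to judge the press.

```bash
cat > force.py <<'E'
from h import *
f=[]
for i in range(14): f.append(observe()["contact_force"]); read_camera("top")
f=np.array(f); m=f.mean(0)-[.3,0,-1.5]; th=np.radians(-15.2)
lx=np.cos(th)*m[0]+np.sin(th)*m[1]
print("mean",f.mean(0).round(2),"sd",f.std(0).round(2),"casket x,z",lx.round(2),m[2].round(2),"axial",(-lx*.574+m[2]*.819).round(2))
E
python3 force.py; python3 st.py
```

```text
mean [-0.67 -0.2   0.22] sd [0.56 0.47 0.55] casket x,z -0.88 1.72 axial 1.92
12.8 [0.581  0.0804 0.1257] [ 3.1415e+00 -1.0000e-04 -2.6720e-01] 0.017657773966652964 [-1.  -0.8  0.5] {}
virtual ball casket mm [28.8 56.2 52.6] want 28.6 y 53.3
```

>>> {"method": "send_rows", "body": {"targets": [[0,-0.0005,0,0.0008,0],[0,-0.0004,-0.0014,0,0],[0,-0.00066,-0.00241,0,0],[0,-0.00066,-0.00241,0,0],[0,-0.00066,-0.00241,0,0]]}}

```text
time: 13.3
tool_pos: [0.5782, 0.0716, 0.1265]
tool_rot: [-3.142, -0.0, -0.267]
contact_force: [-0.5, 0.8, 0.5]
opening: 0.018
grip_force: 50.0
```

>>> {"method": "send_rows", "body": {"targets": [[0,-0.00066,-0.00241,0,0],[0,-0.00066,-0.00241,0,0],[0,-0.00066,-0.00241,0,0],[0,-0.00066,-0.00241,0,0],[0,-0.00066,-0.00241,0,0]]}}

```text
time: 13.8
tool_pos: [0.5748, 0.0595, 0.1265]
tool_rot: [3.142, -0.0, -0.267]
contact_force: [-0.1, 1.5, 0.8]
opening: 0.0179
grip_force: 50.0
```

>>> {"method": "send_rows", "body": {"targets": [[0,-0.00066,-0.00241,0,0],[0,-0.00066,-0.00241,0,0],[0,-0.00066,-0.00241,0,0],[0,-0.00066,-0.00241,0,0],[0,-0.00066,-0.00241,0,0]]}}

```text
time: 14.3
tool_pos: [0.5715, 0.0475, 0.1265]
tool_rot: [3.142, 0.0, -0.267]
contact_force: [-0.2, 1.2, 0.6]
opening: 0.0176
grip_force: 50.0
```

```bash
python3 st.py; python3 force.py
```

```text
14.3 [0.5715 0.0475 0.1265] [ 3.1415  0.     -0.2672] 0.017646703033615138 [-0.2  1.2  0.6] {}
virtual ball casket mm [28.2 21.9 53.4] want 28.6 y 53.3
mean [-0.28 -0.72  0.57] sd [0.61 0.73 0.32] casket x,z -0.37 2.07 axial 1.91
```

>>> {"method": "send_rows", "body": {"targets": [[0,-0.00066,-0.00241,0,0],[0,-0.00066,-0.00241,0,0],[0,-0.00066,-0.00241,0,0],[0,-0.00066,-0.00241,0,0],[0,-0.00066,-0.00241,0,0]]}}

```text
time: 15.5
tool_pos: [0.5682, 0.0355, 0.1265]
tool_rot: [-3.142, -0.0, -0.267]
contact_force: [0.9, 0.6, 0.5]
opening: 0.0178
grip_force: 50.0
```

>>> {"method": "send_rows", "body": {"targets": [[0,-0.00066,-0.00241,0,0],[0,-0.00066,-0.00241,0,0],[0,-0.00066,-0.00241,0,0],[0,-0.00066,-0.00241,0,0],[0,-0.00066,-0.00241,0,0]]}}

```text
time: 16.0
tool_pos: [0.5649, 0.0234, 0.1265]
tool_rot: [3.141, 0.0, -0.267]
contact_force: [0.5, 0.5, 0.3]
opening: 0.0175
grip_force: 50.0
```

>>> {"method": "send_rows", "body": {"targets": [[0,-0.00066,-0.00241,0,0],[0,-0.00066,-0.00241,0,0],[0,-0.00066,-0.00241,0,0],[0,-0.00066,-0.00241,0,0],[0,-0.00066,-0.00241,0,0]]}}

```text
time: 16.5
tool_pos: [0.5616, 0.0113, 0.1265]
tool_rot: [3.141, -0.0, -0.267]
contact_force: [0.4, 1.3, 0.1]
opening: 0.0174
grip_force: 50.0
```

>>> {"method": "send_rows", "body": {"targets": [[0,-0.00066,-0.00241,0,0],[0,-0.00066,-0.00241,0,0],[0,-0.00066,-0.00241,0,0],[0,-0.00066,-0.00241,0,0],[0,-0.00066,-0.00241,0,0]]}}

```text
time: 17.0
tool_pos: [0.5582, -0.0007, 0.1265]
tool_rot: [3.141, 0.0, -0.267]
contact_force: [-0.3, 1.4, -0.0]
opening: 0.0176
grip_force: 50.0
```

```bash
python3 st.py; python3 force.py
```

```text
17.0 [ 0.5582 -0.0007  0.1265] [ 3.1415  0.     -0.2672] 0.01759443703122647 [-0.3  1.4 -0. ] {}
virtual ball casket mm [ 28.1 -28.1  53.4] want 28.6 y 53.3
mean [-0.34 -0.96  0.38] sd [0.47 0.85 0.56] casket x,z -0.37 1.88 axial 1.75
```

>>> {"method": "send_rows", "body": {"targets": [[0,-0.00066,-0.00241,0,0],[0,-0.00066,-0.00241,0,0],[0,-0.00066,-0.00241,0,0],[0,-0.00066,-0.00241,0,0],[0,-0.00066,-0.00241,0,0]]}}

```text
time: 18.2
tool_pos: [0.555, -0.0127, 0.1265]
tool_rot: [-3.142, -0.0, -0.267]
contact_force: [0.3, 0.8, 1.0]
opening: 0.0179
grip_force: 50.0
```

>>> {"method": "send_rows", "body": {"targets": [[0,-0.00066,-0.00241,0,0],[0,-0.00066,-0.00241,0,0],[0,-0.00066,-0.00241,0,0],[0,-0.00066,-0.00241,0,0],[0,-0.00066,-0.00241,0,0]]}}

```text
time: 18.7
tool_pos: [0.5516, -0.0248, 0.1265]
tool_rot: [3.142, 0.0, -0.267]
contact_force: [0.1, 1.4, -0.1]
opening: 0.0176
grip_force: 50.0
```

>>> {"method": "send_rows", "body": {"targets": [[0,-0.0007,-0.0024,0,0],[0,0,0,0,0],[0,0,0,0,0],[0,0,0,0,0]]}}

```text
time: 19.1
tool_pos: [0.551, -0.0272, 0.1265]
tool_rot: [3.141, 0.0, -0.267]
contact_force: [-0.3, -1.5, 0.2]
opening: 0.0175
grip_force: 50.0
```

```bash
python3 st.py; python3 force.py
```

```text
19.1 [ 0.551  -0.0272  0.1265] [ 3.1411  0.     -0.2673] 0.01750597747086729 [-0.3 -1.5  0.2] {}
virtual ball casket mm [ 28.  -55.6  53.4] want 28.6 y 53.3
mean [ 0.08 -1.04  0.3 ] sd [0.58 0.52 0.46] casket x,z 0.06 1.8 axial 1.44
```

>>> {"method": "send_rows", "body": {"targets": [[0,-0.0028,0.0008,0.0041,0],[0,-0.0055,0.0015,0.0082,0],[0,-0.011,0.003,0.0164,0],[0,-0.011,0.003,0.0164,0],[0,-0.0166,0.0045,0.0246,0]]}}

```text
time: 20.3
tool_pos: [0.5028, -0.0137, 0.1963]
tool_rot: [-3.142, 0.002, -0.267]
contact_force: [0.3, 0.2, -0.6]
opening: 0.0181
grip_force: 50.0
```

>>> {"method": "send_rows", "body": {"targets": [[0,-0.0055,0.0015,0.0082,0],[0,0,0,0.03,0],[0,0.016,-0.042,0,0.019],[0,0.016,-0.042,0,0],[0,0.016,-0.042,0,0]]}}

```text
time: 20.8
tool_pos: [0.547, -0.1397, 0.2345]
tool_rot: [-3.141, -0.001, -0.247]
contact_force: [1.5, 1.3, -1.4]
opening: 0.0178
grip_force: 50.0
```

>>> {"method": "send_rows", "body": {"targets": [[0,0.016,-0.042,0,0],[0,0.016,-0.042,0,0],[0,0.016,-0.042,0,0],[0,0.016,-0.042,0,0],[0,0,0,0,0]]}}

```text
time: 21.3
tool_pos: [0.6106, -0.312, 0.2314]
tool_rot: [3.141, 0.002, -0.253]
contact_force: [-0.4, 1.1, -2.4]
opening: 0.0181
grip_force: 50.0
```

```bash
python3 st.py
```

```text
21.3 [ 0.6106 -0.312   0.2314] [ 3.1406e+00  1.7000e-03 -2.5310e-01] 0.018053070160809388 [-0.4  1.1 -2.4] {}
virtual ball casket mm [ 160.3 -314.8  158.3] want 28.6 y 53.3
```

>>> {"method": "send_rows", "body": {"targets": [[0,0,0,-0.03,0],[0,0,0,-0.03,0],[0,0,0,-0.015,0],[0,0,0,0,0],[0,0,0,0,0]]}}

```text
time: 21.8
tool_pos: [0.6108, -0.3063, 0.1597]
tool_rot: [-3.142, -0.0, -0.248]
contact_force: [0.2, -0.1, -0.2]
opening: 0.0177
grip_force: 50.0
```

```bash
python3 - <<'E'
from h import *
K,T=cam("wrist"); s=observe(); im,D=read_camera("wrist"); cv2.imwrite("pics/w8.png",im[:,:,::-1]); P=cloud(K,T,D)
s=observe(); H=R.from_euler('xyz',s["tool_rot"]).as_matrix(); L=(P-s["tool_pos"])@H*1000
m=(abs(L[...,1])<15)&(L[...,0]>25)&(L[...,0]<75)&(L[...,2]>20)&(L[...,2]<80)
for a in range(37,73,6):
    r=L[m&(L[...,0]>=a)&(L[...,0]<a+6)]
    if len(r)>3: print(a,len(r),np.median(r,axis=0).round(1))
p=s["tool_pos"]; h=np.array([.5612,-.2992,.0979]); d=np.array([.794,-.200,.574]); k=(p-h)@d
print(p,s["tool_rot"],"k",k,"perp err",p-h-k*d)
E
```

```text
37 195 [40.  -0.4 29.2]
43 179 [45.9  0.2 37.8]
49 154 [51.8 -0.4 46.2]
55 104 [57.2 -0.1 53.5]
61 75 [64.2 -0.4 67.2]
67 50 [68.4 -0.  72.1]
[ 0.61116078 -0.30661808  0.16064491] [ 3.14098412e+00 -1.79881076e-03 -2.47833630e-01] k 0.07716805947449851 perp err [-0.01131066  0.00801553  0.01845045]
```

>>> {"method": "send_rows", "body": {"targets": [[0,-0.0024,-0.0046,-0.014,0],[0,0,0,-0.0143,0],[0,0,0,0,0],[0,0,0,0,0],[0,0,0,0,0]]}}

```text
time: 22.35
tool_pos: [0.6085, -0.3114, 0.1314]
tool_rot: [3.141, -0.001, -0.248]
contact_force: [0.1, -0.3, -1.0]
opening: 0.0182
grip_force: 50.0
```

```bash
cat > lay.py <<'E'
from h import *
s=observe(); p=s["tool_pos"]; h=np.array([.5612,-.2992,.0979]); d=np.array([.794,-.200,.574]); k=(p-h)@d
print(p.round(4),s["tool_rot"].round(4),"k",k.round(4),"perp err",(p-h-k*d).round(4),s["contact_force"].round(1))
E
python3 lay.py
```

```text
[ 0.6085 -0.3114  0.1314] [ 3.1413e+00 -6.0000e-04 -2.4820e-01] k 0.0592 perp err [ 0.0003 -0.0003 -0.0005] [ 0.1 -0.3 -1. ]
```

>>> {"method": "send_rows", "body": {"targets": [[0,-0.0079,0.0021,-0.0054,0],[0,-0.0079,0.002,-0.0057,0],[0,-0.0079,0.002,-0.0057,0],[0,-0.0079,0.002,-0.0057,0],[0,-0.0079,0.002,-0.0057,0]]}}

```text
time: 22.85
tool_pos: [0.5688, -0.3013, 0.1034]
tool_rot: [3.141, -0.001, -0.248]
contact_force: [0.6, -0.5, -1.0]
opening: 0.0178
grip_force: 50.0
```

>>> {"method": "send_rows", "body": {"targets": [[0,-0.004,0.001,-0.0028,0],[0,-0.0025,0.0006,-0.0018,0],[0,0,0,0,0],[0,0,0,0,0],[0,0,0,0,0]]}}

```text
time: 23.35
tool_pos: [0.5622, -0.2997, 0.0986]
tool_rot: [3.141, 0.0, -0.248]
contact_force: [-3.3, -0.0, 2.3]
opening: 0.0177
grip_force: 50.0
```

```bash
python3 lay.py
```

```text
[ 0.5622 -0.2997  0.0986] [ 3.1413e+00  2.0000e-04 -2.4810e-01] k 0.0013 perp err [-0.     -0.0002 -0.    ] [-3.3 -0.   2.3]
```

>>> {"method": "send_rows", "body": {"targets": [[0.2,0,0,0,0],[0.25,0,0,0,0],[0.3,0,0,0,0],[0.4,0,0,0,0],[0.5,0,0,0,0]], "grip_force": 10}}

```text
time: 23.85
tool_pos: [0.5623, -0.2996, 0.0982]
tool_rot: [3.142, -0.0, -0.248]
contact_force: [0.5, -0.7, 0.1]
opening: 0.0393
grip_force: 0.0
```

>>> {"method": "send_rows", "body": {"targets": [[0.7,0,0,0,0],[0.8,0,0,0.02,0],[0.9,0,0,0.04,0],[0.9,0,0,0.04,0],[0.9,0,0,0.04,0]]}}

```text
time: 24.35
tool_pos: [0.562, -0.2994, 0.2398]
tool_rot: [3.142, 0.0, -0.248]
contact_force: [1.2, -0.3, -0.2]
opening: 0.0786
grip_force: 0.0
```

>>> {"method": "send_rows", "body": {"targets": [[0.9,-0.03,0.01,0.03,0],[0.9,-0.03,0.01,0.02,0],[0.9,0,0,0,0],[0.9,0,0,0,0],[0.9,0,0,0,0]]}}

```text
time: 24.85
tool_pos: [0.5025, -0.2796, 0.2872]
tool_rot: [-3.141, 0.001, -0.248]
contact_force: [0.4, -0.7, -0.3]
opening: 0.0827
grip_force: 0.0
```

```bash
python3 snap.py w9; python3 - <<'E'
from h import *
d=np.load("c_w9.npz"); P=cloud(d["K"],d["T"],d["D"])
near=np.hypot(P[...,0]-.565,P[...,1]+.3)<.08
m=near&(P[...,2]>.115)&(P[...,2]<.17); q=P[m]; print("handle",m.sum(),q.mean(0),q.min(0),q.max(0)); print(np.linalg.svd(q-q.mean(0),full_matrices=False)[2][0])
K,T=cam("top"); im,D=read_camera("top"); P=cloud(K,T,D); Q=np.load("c_top.npz")["im"].astype(int)
b=(np.hypot(P[...,0]-.539,P[...,1]-.275)<.06)&(P[...,2]>.086)&(P[...,2]<.11); print("bar",rect(P[b]))
# bystander change check: image difference in boxes
for n,(x,y) in dict(dish=(205,128),jar=(329,123),mandrel=(270,122),file=(222,260),caliper=(286,255),pliers=(338,255)).items():
    a=abs(im[y-25:y+25,x-18:x+18].astype(int)-Q[y-25:y+25,x-18:x+18]).sum(2); print(n,(a>90).mean().round(3))
o=np.hstack([d["im"][:300,130:430,::-1],im[60:360,150:450,::-1]]); cv2.imwrite("pics/w9c.png",cv2.resize(o,(800,400)))
E
```

```text
24.9 [ 0.50249356 -0.27959372  0.28687202] [-3.14085153e+00  1.87128774e-03 -2.48063160e-01] ['time', 'qpos', 'qvel', 'joint_efforts', 'tool_pos', 'tool_rot', 'contact_force', 'torque', 'grip_force', 'opening']
handle 755 [ 0.556907   -0.29865122  0.13790917] [ 0.53671369 -0.3111674   0.11503521] [ 0.57774702 -0.28600307  0.15110334]
[-0.70004061  0.18058391  0.69089261]
bar (array([538.6, 276.7]), 57.7, 13.6, 69.15)
dish 0.0
jar 0.0
mandrel 0.0
file 0.0
caliper 0.0
pliers 0.0
```

View pics/w9c.png

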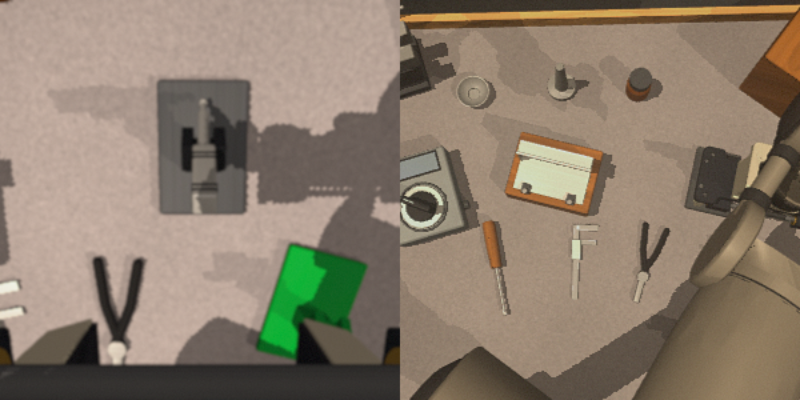

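The probe lies back in its slot (left half, 204,150) with extents matching the start. The dial is still on the tab and the bystanders have not moved.

```bash
python3 -c "
from cell import hand_in; print(hand_in())"
```

```text
the job is handed in; nothing more can be done
None
```

The job is handed in, with no verdict returned: the dial stands at the marker tab, the seam was traced in one pass from closed to open end at about 2.5 cm/s, the probe is back in its rest and the bystanders are unmoved. The tip's press could not be read directly; the averaged forces (1.4 to 1.9 N) put it at roughly 5 to 7 mm, at or a little above the 3 to 6 mm range.

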